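Pack the wax ring models away for casting

ROBOT

A 6-joint arm with a two-finger parallel gripper is mounted at the origin on the work surface. World frame = base frame: x ahead of the robot, y to its left, z up, the work surface at z = 0. Lengths are in mm, angles in rad, forces in N, time in s.
With the tool pointing down it reaches from about 350 to 775 mm from the base axis. Payload 7.3 kg.
Tool frame: the origin (TCP) lies on the centre line of the jaws, within the pads' length; the fingertips stand 14 mm ahead of it and the grasp point (between the pads) lies 5 mm behind it; z points along the fingers, y is the line along which they close (so a half turn about z gives the same grasp; the last joint's range is limited). The gripper opens to 92 mm and grips with 3 to 60 N. Pads are 19 mm wide; open, the fingers measure 130 mm over their backs; the gripper's body (75 mm by 190 mm) begins 47 mm behind the grasp point.
Start: joints at [0.954, 0.342, 1.524, -0, 1.275, -0.146], TCP at [238.128, 467.909, 240.741] pointing down, gripper open.
Joint ranges: [-2.53, 2.53], [-0.77, 2.02], [0.04, 2.7], [-1, 4.14], [0.28, 2.66], [-3.11, 3.11]. Speed limits (rad/s): [2.57, 2.57, 3.14, 3.14, 3.14, 3.14].

INTERFACE

Orientations are given as [roll, pitch, yaw] about the fixed x, y, z axes, in that order (R = Rz(yaw) Ry(pitch) Rx(roll)).
In Python, from plant import get_obs, capture, bot, spot_in, trace, pinpoint gives the robot as it stands.
- The arm moves only by the tool play_rows, never from a script. Its argument "rows" is a list of rows, each a list of 2 entries, a list of its own where there are three numbers: the shift along the world's x, y, z in units of 3 cm (1.0 is 3 cm), then the turn, a rotation vector about the world's x, y, z in units of 8 degrees (1.0 is 8 degrees). A call has 1 to 12 rows; each row shifts and turns the commanded pose from where the row before left it; what a row does not reach is not made up. A row lasts 1/8 s, in which the tool goes at most 62.5 mm and 10.7 degrees, less where a joint would pass 70% of its speed; a pose out of reach is approached as far as the arm can. A call with a number of a shift or a turn outside -1 to 1 is refused whole. A call with a gripper value outside its range is refused whole. "hand" is the opening, from -1 (shut) to 1 (fully open), set as the call begins (left out, the last holds). The fingers move at their own pace and stop on an object; the grip force is fixed at half the most. Time passes only in rows, so rows that do not move let the fingers close. It gives the time, the measured TCP pose, the force, the opening and the grip force at its end, in the units of the state.
- get_obs(): the state, without advancing time (a new reading comes with each control period).
- capture(name): name is "side" or "top"; returns a dict with "frame" (400x640x3 uint8, red, green, blue), "fov_y" (degrees; the focal length in pixels is half the picture's height over the tangent of half this angle, whatever the lens; pixels are square), "cx", "cy" (the principal point, pixels), "rvec" (rotation vector, rad) and "tvec" (3), from world to camera coordinates, as OpenCV has them. Camera axes: x right, y down, z forward; pixel columns grow to the right and rows downward; lengths in mm; the calibration is good to about 2 mm. A picture is of the moment at which its call begins. There is no depth.
- bot.close_job(): hands the job in; it is judged then, once.
Trained networks look in the newest picture that a camera, given by its name, has taken for a name from the list of things; names that differ only in an ending like _2 or _b are one class to them, and where a whole thing is asked for, a point or a joint stands for the part that bears it (a point fixed in the world has none). Each returns a list of dicts, best first, with "p" (0 to 1); they miss things now and then, are a little off and sometimes report something else, mostly with a low value. They report only what shows in the picture. A call takes as long as a camera call. They do not tell look-alikes from the thing itself.
- spot_in(query, camera): "at" ([row, column] in pixels, amid what is visible of it).
- trace(query, camera): "mask" (400x640 bool, what is visible of it) and "at" ([row, column] in pixels, amid what is visible of it).
- pinpoint(query, camera): "at" ([row, column] in pixels: a listed point, or the origin of a listed thing).
The state is a dict: "time": time; "joint_positions": joint angles; "dq": joint speeds; "tau": joint torques, N m; "tool_pos": TCP position; "tcp_rot": TCP orientation; "contact_force": force on the tool from outside, world axes, zero at the start; "moment": the same for the moment, N m; "grip_width": finger opening in mm; "finger_force": force on a finger pad.
Only numpy, scipy, OpenCV 4.12 (cv2) and the standard library are available. Lean on these libraries where they do the work, as an engineer would, in place of code of your own. Each camera call takes 0.05 s, during which the arm holds its last target. There are 200 camera calls.

TASK

Put the green wax ring models away in the steel canister. First clear whatever stands beside the canister in the way of its blue swing cover (white soldering brick, wooden bur pot) onto the grey mat; then unscrew the black cap all the way, swing the cover fully aside, put every wax model into the canister gripping the wax only lightly because it cracks, swing the cover home again and screw the cap down tight. Leave the rest of the bench as it is, and finish with the brick and the pot on the mat.

Things in the scene. Friction and masses are not known exactly. Their poses are not given: they have to be found in the camera images.
- canister: Open square steel canister, fixed, 140 mm square outside, 130 inside, floor 5 mm and rim 50 mm above the bench. Origin: centre of underside; x away from the robot, y left. The blue cover (plate 52 to 58 mm above the bench, 175 mm square, with a tongue on the -x side) turns about an upright pivot outside its far left corner.
- cover_pivot (a point): Pivot axis (vertical) of the cover, at x=+85, y=+85 mm of the canister, 55 mm above the bench. Does not move with the cover.
- cover (a joint): Swing of the cover, rad: 0 closed against its stop; grows as it swings left, clockwise from above, to a stop at 1.75; clears the mouth from 1.4. Stays where left (about 1 N at the handle). Locked while the cap is screwed down; brick or pot stand in its path. The cap screws down only with the cover home (under about 0.02).
- cover_handle (a point): Point on the axis of the orange upright handle post on the cover, 82 mm above the bench. Post: 18 mm dia, from 58 to 103 mm above the bench; it may turn in the grip. 120 mm from the pivot; over the canister's centre when closed.
- cap (a joint): Turn of the captive black screw cap, rad: 0 screwed down tight, 2.6 fully unscrewed (stop). Grows anticlockwise seen from above. It rises 4.5 mm per rad, stays on the cover, and lets the cover go from about 2.2. Friction about 0.08 N m; takes two or more grasps.
- cap_grip (a point): Point on the axis of the black cap, 77 mm above the bench when tight. Cap: 44 mm dia, upright, from 18 mm below this point to 10 mm above it; the cover under it is at 58 mm. On the robot's side of the cover, 100 mm from the handle post; swings with the cover.
- mat: Grey mat lying on the bench, 180 mm (x) x 140 mm (y), 4 mm thick. Origin: centre of its underside.
- brick: White soldering brick standing on end, 60 mm (x) x 40 mm (y) x 90 mm high, 0.25 kg. Origin: centre of its underside. Stands left of the canister. May be absent.
- brick_mid (a point): Centre of the brick, 45 mm above its underside.
- burpot: Round wooden bur pot, 44 mm dia, 70 mm high, with short steel burs sticking up to 90 mm, 0.15 kg. Origin: centre of its underside. Stands left of the canister. May be absent.
- burpot_mid (a point): Axis of the bur pot, 35 mm above its underside.
- wax1: Green wax ring model, 36 mm high, 25 g: round button (34 mm dia, 8 mm high) carrying an upright signet ring, 26 mm wide along x, 10 mm thick along y (flat faces to pinch, 8 to 35 mm up). Origin: centre of underside. Stands on the 8 mm cork board. Cracks if the squeeze of both fingers adds up to over 70 N (35 N a finger); a 20 N grip holds it. May be absent.
- wax2: Green wax ring model, 36 mm high, 25 g: round button (34 mm dia, 8 mm high) carrying an upright signet ring, 26 mm wide along x, 10 mm thick along y (flat faces to pinch, 8 to 35 mm up). Origin: centre of underside. Stands on the 8 mm cork board. Cracks if the squeeze of both fingers adds up to over 70 N (35 N a finger); a 20 N grip holds it. May be absent.
- wax3: Green wax ring model, 36 mm high, 25 g: round button (34 mm dia, 8 mm high) carrying an upright signet ring, 26 mm wide along x, 10 mm thick along y (flat faces to pinch, 8 to 35 mm up). Origin: centre of underside. Stands on the 8 mm cork board. Cracks if the squeeze of both fingers adds up to over 70 N (35 N a finger); a 20 N grip holds it. May be absent.
- wax4: Green wax ring model, 36 mm high, 25 g: round button (34 mm dia, 8 mm high) carrying an upright signet ring, 26 mm wide along x, 10 mm thick along y (flat faces to pinch, 8 to 35 mm up). Origin: centre of underside. Stands on the 8 mm cork board. Cracks if the squeeze of both fingers adds up to over 70 N (35 N a finger); a 20 N grip holds it. May be absent.
- hammer: Hammer, 7 cm high at most, lying. A bystander: leave alone.
- dish: Small glass dish, 56 mm dia, 22 mm high. A bystander: leave alone.
- mandrel: Steel ring mandrel, 160 mm long, lying. A bystander: leave alone.
- ringbox: White ring box, 50 x 50 x 35 mm. A bystander: leave alone.
- stonebox: White stone box, 45 x 45 x 18 mm. A bystander: leave alone.
There are look-alikes about, which are no part of the job. Leave any orange or purple look-alike of the wax3 alone. What is shaped like the wax4 but purple is not meant.

How it is judged:
By the outcome, as a careful person would: the job done as asked, in the order asked, and still so for the second after the job is handed in, with the robot touching nothing.
Of wax1, wax2, wax3, wax4 only 2 to 4 are there at a start; the rules pass over those that are not, and their reading is None.
Of brick, burpot only 1 to 2 are there at a start; the rules pass over those that are not, and their reading is None.
At some moment in a run one of wax1, wax2, wax3, wax4, brick, burpot may be knocked a few centimetres aside while the robot is not near it.
Once in a run the grip may slacken for a moment while it holds something.
It also fails if it takes over 210 s, if anything falls off the work surface, if the arm or the gripper's body presses on something with over 40 N, if the wrist force passes 120 N, or if a joint passes its speed limit or range.

## Working session

There is one attempt and no reset: what is moved stays moved. The work goes in short steps, Python scripts to look and compute and a tool call to move; the robot and the scene stay as the last step left them, time stands still between calls to the robot, and variables do not carry over. Pictures are saved under pics/ and viewed, at most 14 in all, crops included, and the job is handed in when it is done.

Besides the shell and the picture viewer there is one more tool, called after "Call:" by a JSON object that holds its "fn" and its "kwargs". play_rows: Moves the arm, as the interface text tells. Shifts and turns lie within -1 to 1; 1 stands for 3 cm of shift or 8 degrees of turn. Its arguments: {"type":"object","properties":{"rows":{"type":"array"},"hand":{"type":"number"}},"required":["rows"]}

```bash
ls; mkdir -p pics; cat > h.py <<'E'
import numpy as np, cv2
from plant import get_obs, capture, bot, spot_in, trace, pinpoint
def cam(n):
    c=capture(n); f=200/np.tan(np.radians(c["fov_y"])/2)
    K=np.array([[f,0,c["cx"]],[0,f,c["cy"]],[0,0,1]]); R=cv2.Rodrigues(np.array(c["rvec"],float))[0]
    return c["frame"],K,R,np.array(c["tvec"],float).ravel()
def ray(C,at):
    _,K,R,t=C; d=R.T@np.linalg.inv(K)@np.array([at[1],at[0],1.]); return -R.T@t,d
def onz(C,at,z):
    o,d=ray(C,at); return o+d*(z-o[2])/d[2]
def proj(C,p):
    _,K,R,t=C; q=K@(R@np.array(p,float)+t); return q[1]/q[2],q[0]/q[2]
def tri(C1,a1,C2,a2):
    o1,d1=ray(C1,a1);o2,d2=ray(C2,a2);d1=d1/np.linalg.norm(d1);d2=d2/np.linalg.norm(d2)
    s=np.linalg.lstsq(np.c_[d1,-d2],o2-o1,rcond=None)[0];p,q=o1+s[0]*d1,o2+s[1]*d2
    return (p+q)/2,np.linalg.norm(p-q)
def save(C,n): cv2.imwrite("pics/"+n,C[0][:,:,::-1])
E
python3 - <<'E'
from h import *
np.set_printoptions(precision=1,suppress=True)
T=cam("top");S=cam("side")
cv2.imwrite("pics/a_top.png",T[0][:,:,::-1]);cv2.imwrite("pics/a_side.png",S[0][:,:,::-1])
print(get_obs())
for C in(T,S): print(-C[2].T@C[3])
Z=dict(canister=0,cover_handle=82,cap_grip=77,mat=0,brick=0,brick_mid=45,burpot=0,burpot_mid=35,wax1=8)
for q,z in Z.items():
    for n,C in(("top",T),("side",S)):
        for r in pinpoint(q,n)[:8]: print(q,n,np.array(r["at"]),round(r["p"],2),onz(C,r["at"],z)[:2])
E
```

```text
pics
{'time': 0.1, 'joint_positions': array([ 1. ,  0.3,  1.5, -0. ,  1.3, -0.1]), 'dq': array([-0., -0., -0., -0.,  0.,  0.]), 'tau': array([  0. , -43.2, -24.5,   0.1,   0.1,  -0. ]), 'tool_pos': array([237.9, 467.6, 240.1]), 'tcp_rot': array([-3.1, -0. ,  2.7]), 'contact_force': array([-0.8,  0.8,  0.2]), 'moment': array([-0.,  0., -0.]), 'finger_force': 0.0, 'grip_width': 91.74907681169128}
[ 390.7  -69.7 1173.8]
[ 223.4 -875.3  707.3]
canister top [183.2 324.8] 0.68 [567.8 -52. ]
canister side [219.2 333.7] 0.7 [565.3 -51.7]
canister side [279.7 317.9] 0.48 [ 440.2 -260.9]
cover_handle top [186.8 331.4] 0.65 [544.2 -72.1]
cover_handle side [197.4 337.4] 0.77 [572.4 -58. ]
cap_grip top [195.5 391.7] 0.62 [ 514.4 -245.9]
cap_grip top [215.4 333. ] 0.56 [461.3 -74.4]
cap_grip side [210.5 299.5] 0.74 [454.2 -73.5]
cap_grip side [221.7 391.6] 0.55 [ 667.7 -203.8]
mat top [209.  190.3] 0.72 [498.4 372.6]
mat side [211.1 301. ] 0.72 [485.8  19.9]
mat side [158.3 278.6] 0.65 [506.1 363.3]
brick top [186.  268.7] 0.94 [564.1 124.5]
brick side [189.3 311.7] 0.74 [555.5 122. ]
brick_mid top [186.1 267.6] 0.94 [557.2 120.4]
brick_mid side [178.7 310.5] 0.56 [550.7 118.2]
brick_mid side [219.9 389.7] 0.42 [ 689.2 -160.8]
burpot top [214.4 276.5] 0.55 [474.1 100.9]
burpot side [197.3 292.4] 0.53 [482.   99.6]
burpot_mid top [214.2 274.6] 0.79 [472.3 101.6]
burpot_mid side [188.4 292.9] 0.83 [484.7  97.9]
burpot_mid side [198.1 293. ] 0.15 [469.7  46.7]
wax1 top [196.4 393.6] 0.63 [ 519.2 -262.7]
wax1 top [258.7 436.9] 0.54 [ 327.  -383.3]
wax1 top [267.4 365.7] 0.46 [ 306.  -168.8]
wax1 top [221.3 400.1] 0.43 [ 442.2 -278.8]
wax1 side [347.8 370.3] 0.7 [ 475.9 -478.5]
wax1 side [270.3 259.3] 0.69 [ 310.7 -187.8]
wax1 side [330.1 291.1] 0.66 [ 336.2 -382.2]
wax1 side [268.6 352.4] 0.58 [ 531.9 -263. ]
wax1 side [280.5 319. ] 0.53 [ 439.4 -271.2]
```

```bash
python3 - <<'E'
import cv2
a=cv2.imread("pics/a_top.png");b=cv2.imread("pics/a_side.png")
cv2.imwrite("pics/a_top2.png",cv2.resize(a[140:310,140:480],None,fx=2.35,fy=2.35,interpolation=2))
cv2.imwrite("pics/a_side2.png",cv2.resize(b[110:400,220:480],None,fx=2.05,fy=2.05,interpolation=2))
E
```

```text
(no output)
```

View pics/a_top2.png

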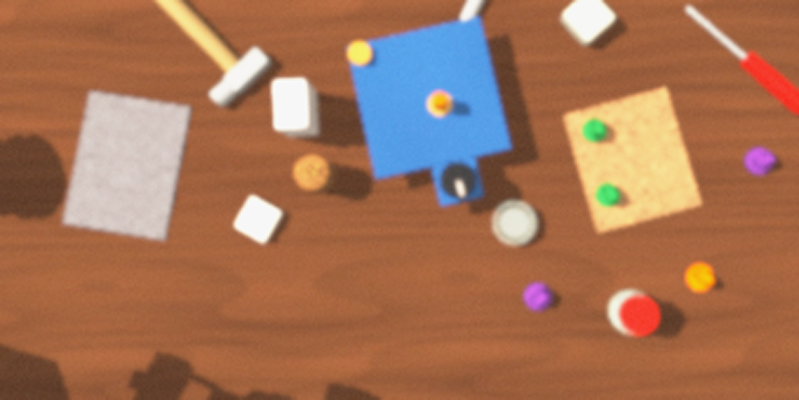

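View pics/a_side2.png

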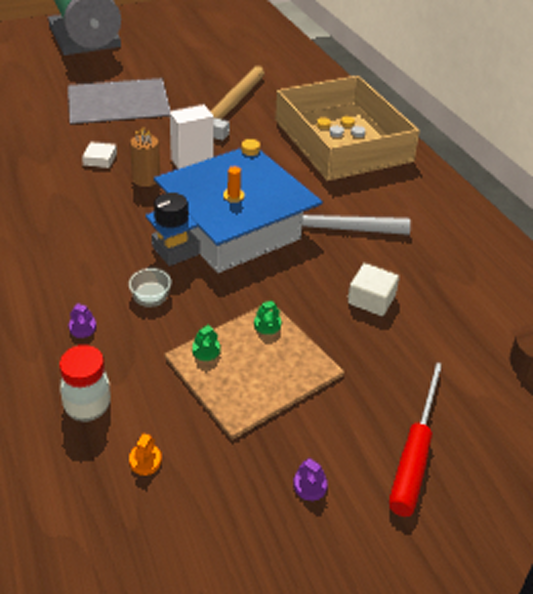

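```bash
cat >> h.py <<'E'
def hsvmask(C,lo,hi):
    return cv2.inRange(cv2.cvtColor(C[0],cv2.COLOR_RGB2HSV),lo,hi)
def blobs(m,amin=12):
    n,l,s,c=cv2.connectedComponentsWithStats(m)
    return sorted([(int(s[i,4]),c[i][::-1],l==i) for i in range(1,n) if s[i,4]>=amin],key=lambda b:-b[0])
E
python3 - <<'E'
from h import *
np.set_printoptions(precision=1,suppress=True)
T=cam("top");S=cam("side")
print("fov",T[1][0],S[1][0])
for n,C in(("top",T),("side",S)):
    b=blobs(hsvmask(C,(100,120,60),(120,255,255)))[0]
    cs,_=cv2.findContours(b[2].astype(np.uint8),cv2.RETR_EXTERNAL,cv2.CHAIN_APPROX_NONE)
    h=cv2.convexHull(cs[0]); 
    for e in (4,3): 
        ap=cv2.approxPolyDP(h,e,True)[:,0]; print(n,"cover",e,[(list(p),onz(C,(p[1],p[0]),58)[:2]) for p in ap])
    for a,c,_ in blobs(hsvmask(C,(45,100,40),(80,255,255))): print(n,"green",a,c,onz(C,c,26)[:2])
    for a,c,_ in blobs(hsvmask(C,(5,160,150),(20,255,255))): print(n,"orange",a,c,onz(C,c,82)[:2])
    for q,z in(("mat",4),("brick",45),("burpot",35),("cap",77)):
        for r in trace(q,n)[:1]:
            m=r["mask"].astype(np.uint8); cs,_=cv2.findContours(m,cv2.RETR_EXTERNAL,cv2.CHAIN_APPROX_NONE)
            h=cv2.convexHull(max(cs,key=cv2.contourArea)); ap=cv2.approxPolyDP(h,2.5,True)[:,0]
            print(n,q,round(r["p"],2),r["at"],onz(C,r["at"],z)[:2],[onz(C,(p[1],p[0]),z)[:2] for p in ap] if q!="burpot" else "")
a=S[0][240:300,290:370];cv2.imwrite("pics/wax.png",cv2.resize(a[:,:,::-1],None,fx=9,fy=9,interpolation=cv2.INTER_CUBIC))
E
```

```text
fov [379.1   0.  319.8] [380.4   0.  324.5]
top cover 4 [([np.int32(343), np.int32(148)], array([ 664.2, -110.3])), ([np.int32(356), np.int32(202)], array([ 500.2, -143.4])), ([np.int32(328), np.int32(226)], array([431.8, -58.9])), ([np.int32(300), np.int32(214)], array([469.3,  22.8])), ([np.int32(290), np.int32(169)], array([605.1,  50.3])), ([np.int32(300), np.int32(157)], array([640.8,  19.6]))]
top cover 3 [([np.int32(343), np.int32(148)], array([ 664.2, -110.3])), ([np.int32(356), np.int32(202)], array([ 500.2, -143.4])), ([np.int32(334), np.int32(225)], array([434.2, -76.6])), ([np.int32(328), np.int32(226)], array([431.8, -58.9])), ([np.int32(300), np.int32(214)], array([469.3,  22.8])), ([np.int32(290), np.int32(169)], array([605.1,  50.3])), ([np.int32(300), np.int32(157)], array([640.8,  19.6]))]
top green 76 [222.6 398.2] [ 437.8 -269.6]
top green 74 [195.1 392.4] [ 521.2 -256.3]
top green 22 [212.5  82. ] [494.4 701.9]
top green 19 [209.9  96.8] [501.1 655.4]
top green 18 [201.9  93.3] [526.5 667.5]
top green 12 [201.7  51.9] [530.8 799.1]
top orange 2010 [133.4 119.2] [
[... 20959 characters left out ...]
e orange 28 [179.7 287.4] [464.2  81.5]
side orange 13 [146.2   1.5] [-414.   633.4]
side orange 13 [178.4 294.8] [487.6  81. ]
side orange 12 [168.8 378. ] [754.4  44.6]
side mat 0.96 [162.0, 275.5] [486.6 333.2] [array([598.7, 401. ]), array([569.7, 272. ]), array([401.6, 310.6]), array([424.5, 438. ])]
side brick 0.88 [175.4, 311.5] [560.4 136.3] [array([613.6, 211. ]), array([612.5, 168. ]), array([580. ,  80.3]), array([517.6,  54.6]), array([512.9,  80.2]), array([552.8, 203.9])]
side burpot 0.84 [187.5, 290.3] [478.4 105.7] 
side cap 0.58 [213.3, 300.6] [453.2 -86.6] [array([484.1, -57.4]), array([487.4, -73.5]), array([ 470.5, -114.8]), array([ 435.5, -101.9]), array([451.2, -50.4])]
```

View pics/wax.png

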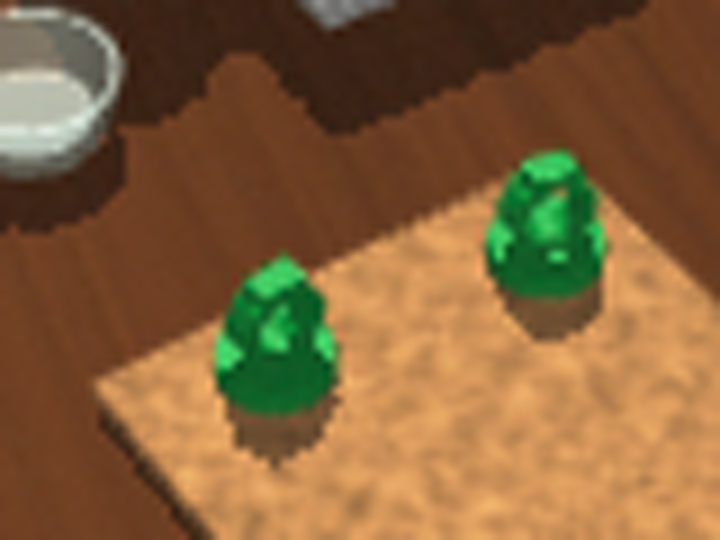

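```bash
cat >> h.py <<'E'
from scipy.optimize import minimize
def box(hx,hy,z0,z1,ox=0,oy=0): return np.array([[ox+a*hx,oy+b*hy,z] for a in(-1,1) for b in(-1,1) for z in(z0,z1)],float)
def cyl(r,z0,z1): t=np.linspace(0,2*np.pi,32,endpoint=False); return np.array([[r*np.cos(a),r*np.sin(a),z] for a in t for z in(z0,z1)])
def ringpts(): # signet ring approx: disc in xz plane, thickness 10
    t=np.linspace(0,2*np.pi,32,endpoint=False); return np.array([[13*np.cos(a),y,22+13.5*np.sin(a)] for a in t for y in(-5,5)])
U=4
def render(C,parts,p,win):
    c,s=np.cos(p[2]),np.sin(p[2]); r0,r1,c0,c1=win; im=np.zeros(((r1-r0)*U,(c1-c0)*U),np.uint8)
    for P in parts:
        W=np.c_[P[:,0]*c-P[:,1]*s+p[0],P[:,0]*s+P[:,1]*c+p[1],P[:,2]]
        q=(C[1]@(C[2]@W.T+C[3][:,None])); uv=(q[:2]/q[2]).T
        uv=((uv-[c0,r0]+.5)*U-.5).astype(np.float32)
        cv2.fillConvexPoly(im,np.round(cv2.convexHull(uv)*16).astype(np.int32),1,shift=4)
    return cv2.resize(im.astype(np.float32),None,fx=1/U,fy=1/U,interpolation=cv2.INTER_AREA)
def fit(views,parts,p0,yaw=True):
    """views: (C, mask float, ignore mask or None)"""
    L=[]
    for C,m,ig in views:
        rr,cc=np.where(m>0.5); w=(max(rr.min()-12,0),min(rr.max()+12,400),max(cc.min()-12,0),min(cc.max()+12,640))
        L.append((C,m[w[0]:w[1],w[2]:w[3]].astype(np.float32),1-(ig[w[0]:w[1],w[2]:w[3]].astype(np.float32) if ig is not None else 0),w))
    def cost(v):
        p=(v[0]*10+p0[0],v[1]*10+p0[1],v[2]*.2+p0[2] if yaw else p0[2])
        return sum((((render(C,parts,p,w)-m)*k)**2).sum()/m.sum() for C,m,k,w in L)
    best=min((minimize(cost,[0,0,y],method="Nelder-Mead",options=dict(initial_simplex=np.array([[0,0,y],[1,0,y],[0,1,y],[0,0,y+1]])+0.0,xatol=.01,fatol=1e-5)) for y in((-1.5,0,1.5) if yaw else (0,))),key=lambda r:r.fun)
    v=best.x; return np.array([v[0]*10+p0[0],v[1]*10+p0[1],np.degrees(v[2]*.2+p0[2]) if yaw else 0,best.fun])
def fill(m):
    cs,_=cv2.findContours(m.astype(np.uint8),cv2.RETR_EXTERNAL,cv2.CHAIN_APPROX_NONE); o=np.zeros(m.shape,np.uint8); cv2.drawContours(o,cs,-1,1,-1); return o
def nearblob(m,rc,amin=12): return min(blobs(m,amin),key=lambda b:np.hypot(*(b[1]-np.array(rc))))[2]
def waxfit(T,S,p0):
    V=[]
    for C in(T,S): V.append((C,fill(nearblob(hsvmask(C,(45,90,35),(85,255,255)),proj(C,[p0[0],p0[1],26]))),None))
    W=[cyl(17,8,16),ringpts()+[0,0,8]]
    return [fit(V,W,p0),fit(V[:1],W,p0),fit(V[1:],W,p0)]
E
cat > m.py <<'E'
from h import *
np.set_printoptions(precision=1,suppress=True)
T=cam("top");S=cam("side")
V=[]
for C in(T,S):
    b=fill(nearblob(hsvmask(C,(100,100,40),(122,255,255)),proj(C,[568,-50,58]),300)).astype(np.uint8)
    ig=np.zeros((400,640),np.uint8)
    for P in (box(40,32,40,90,-118,0),cyl(14,50,70)+[85,85,0]): ig|=(cv2.dilate(render(C,[P],(568,-50,.2),(0,400,0,640)),np.ones((3,3)))>0).astype(np.uint8)
    V.append((C,b,ig))
for v in (V,V[:1],V[1:]): print("plate",fit(v,[box(87.5,87.5,52,58)],(568,-50,.2)))
for p in((521,-260,.2),(438,-272,.2)):
    for r in waxfit(T,S,p): print("wax",r)
for q,P,p in(("brick",[box(30,20,0,90)],(557,124,.1)),("burpot",[cyl(22,0,70),cyl(12,70,90)],(475,100,0)),("mat",[box(90,70,0,4)],(497,362,.2))):
    v=[(C,trace(q,n)[0]["mask"],None) for n,C in(("top",T),("side",S))]
    for w in(v,v[:1],v[1:]): print(q,fit(w,P,p,q!="burpot"))
E
python3 m.py
```

```text
plate [567.  -44.1  11.3   0.1]
plate [565.8 -44.3  11.3   0. ]
plate [569.1 -43.5  11.5   0. ]
wax [ 526.3 -258.9   12.4    0.4]
wax [ 521.7 -258.9   37.3    0.3]
wax [ 526.9 -258.6   15.6    0.1]
wax [ 441.1 -271.9   20.4    0.4]
wax [ 438.7 -272.    14.     0.3]
wax [ 442.  -271.3   22.6    0.1]
brick [562.3 127.3  -0.4   0.3]
brick [560.1 127.2  13.3   0.2]
brick [562.8 129.6  -5.6   0.1]
burpot [475.7 103.5   0.    0.4]
burpot [474.4 102.9   0.    0.2]
burpot [476.9 104.7   0.    0.2]
mat [498.7 360.4 -10.    0.1]
mat [496.8 362.  -10.1   0. ]
mat [500.5 358.2 -10.4   0. ]
```

Call:
{"fn": "play_rows", "kwargs": {"rows": [[[0.9,-0.94,-0.2],[0,0,0.26]],[[0.9,-0.94,-0.2],[0,0,0.26]],[[0.9,-0.94,-0.2],[0,0,0.26]],[[0.9,-0.94,-0.2],[0,0,0.26]],[[0.9,-0.94,-0.2],[0,0,0.26]],[[0.9,-0.94,-0.2],[0,0,0.26]],[[0.9,-0.94,-0.2],[0,0,0.26]],[[0.9,-0.94,-0.2],[0,0,0.26]],[[0.9,-0.94,-0.2],[0,0,0.26]],[[0.9,-0.94,-0.2],[0,0,0.26]],[[0.9,-0.94,-0.2],[0,0,0.26]],[[0.9,-0.94,-0.2],[0,0,0.26]]], "hand": 0.55}}

```text
time: 3.4
tool_pos: [563.0, 128.5, 168.6]
tcp_rot: [3.141, 0.0, 3.108]
contact_force: [1.3, 0.1, 0.5]
grip_width: 71.0
finger_force: 0.0
```

```bash
python3 - <<'E'
from h import *
np.set_printoptions(precision=3,suppress=True)
o=get_obs();print(o["time"],o["joint_positions"],o["tool_pos"],o["tcp_rot"],o["grip_width"])
S=cam("side");cv2.imwrite("pics/b.png",cv2.resize(S[0][100:240,230:410,::-1],None,fx=4,fy=4,interpolation=2))
E
```

```text
3.4 [ 0.092  0.501  1.481  0.     1.159 -1.445] [563.006 128.491 168.554] [3.141 0.    3.108] 70.98291699629887
```

View pics/b.png

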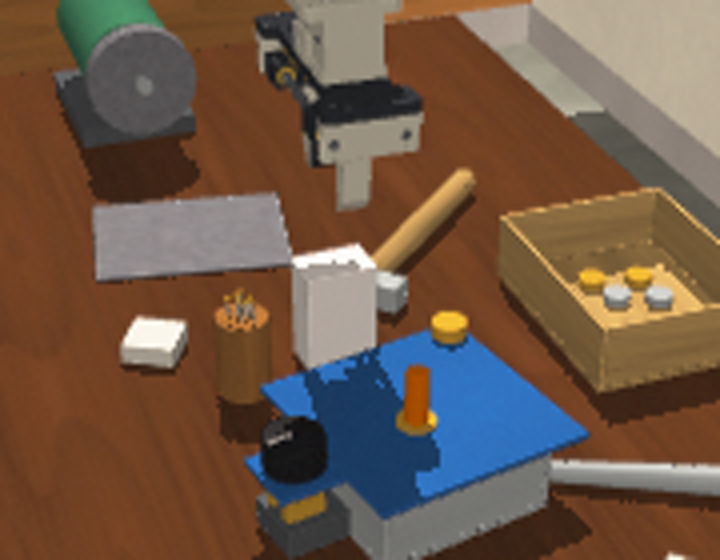

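Call:
{"fn": "play_rows", "kwargs": {"rows": [[[-0.03,-0.02,-0.8],[0,0,0.4]],[[0,0,-0.8],[0,0,0.4]],[[0,0,-0.8],[0,0,0]],[[0,0,-0.8],[0,0,0]],[[0,0,0],[0,0,0]]]}}

```text
time: 4.08
tool_pos: [559.9, 128.9, 71.1]
tcp_rot: [3.142, -0.004, -3.065]
contact_force: [-0.0, -0.2, 0.3]
grip_width: 71.1
finger_force: 0.0
```

Call:
{"fn": "play_rows", "kwargs": {"rows": [[[0,0,0],[0,0,0]],[[0,0,0],[0,0,0]],[[0,0,0],[0,0,0]],[[0,0,0],[0,0,0]],[[0,0,0],[0,0,0]],[[0,0,0],[0,0,0]]], "hand": -0.5}}

```text
time: 4.82
tool_pos: [561.7, 128.8, 73.5]
tcp_rot: [-3.141, 0.001, -3.065]
contact_force: [-0.8, -2.0, 6.4]
grip_width: 40.5
finger_force: 29.6
```

Call:
{"fn": "play_rows", "kwargs": {"rows": [[[0,0,0.9],[0,0,0]],[[0,0,0.9],[0,0,0]],[[0,0,0.9],[0,0,0]],[[-0.05,0.5,0.8],[0,0,0]],[[-0.05,0.9,0.1],[0,0,0]],[[-0.1,1,0],[0,0,0]],[[-0.1,1,0],[0,0,0]],[[-0.1,1,0],[0,0,0]],[[-0.1,1,0],[0,0,0]],[[-0.1,1,0],[0,0,0]],[[-0.05,1,0],[0,0,0]],[[0,0,0],[0,0,0]]]}}

```text
time: 6.32
tool_pos: [540.6, 352.8, 179.5]
tcp_rot: [3.141, -0.002, -3.062]
contact_force: [-0.2, -1.1, -3.1]
grip_width: 40.1
finger_force: 29.9
```

Lower to just above the mat, then release and retreat.

Call:
{"fn": "play_rows", "kwargs": {"rows": [[[0.05,0,-0.9],[0,0,0]],[[0,0,-0.9],[0,0,0]],[[0,0,-0.8],[0,0,0]],[[0,0,-0.5],[0,0,0]],[[0,0,-0.2],[0,0,0]],[[0,0,-0.1],[0,0,0]],[[0,0,0],[0,0,0]]]}}

```text
time: 7.2
tool_pos: [543.5, 351.0, 79.4]
tcp_rot: [3.141, 0.001, -3.065]
contact_force: [1.2, -0.3, -1.3]
grip_width: 39.9
finger_force: 29.9
```

Call:
{"fn": "play_rows", "kwargs": {"rows": [[[0,0,-0.06],[0,0,0]],[[0,0,0],[0,0,0]]]}}

```text
time: 7.45
tool_pos: [543.7, 351.1, 77.7]
tcp_rot: [3.141, 0.002, -3.065]
contact_force: [-0.1, -0.5, -0.9]
grip_width: 39.9
finger_force: 29.9
```

Call:
{"fn": "play_rows", "kwargs": {"rows": [[[0,0,0],[0,0,0]],[[0,0,0],[0,0,0]],[[0,0,0],[0,0,0]],[[0,0,0.9],[0,0,0]],[[0,0,0.9],[0,0,0]],[[0,0,0.9],[0,0,0]],[[0,0,0.9],[0,0,0]]], "hand": 0.6}}

```text
time: 8.32
tool_pos: [543.1, 350.9, 185.8]
tcp_rot: [3.141, -0.0, -3.065]
contact_force: [0.9, 0.4, -0.3]
grip_width: 73.2
finger_force: 0.0
```

```bash
cat > m2.py <<'E'
from h import *
import sys
np.set_printoptions(precision=1,suppress=True)
T=cam("top");S=cam("side"); print(get_obs()["time"],get_obs()["tool_pos"])
for q,P in(("brick",[box(30,20,4,94)]),("burpot",[cyl(22,0,70),cyl(12,70,90)])):
    v=[]
    for n,C in(("top",T),("side",S)):
        r=trace(q,n)
        print(q,n,[(round(a["p"],2),np.array(a["at"]),onz(C,a["at"],45)[:2]) for a in r[:3]])
        if r: v.append((C,r[0]["mask"],None))
    p0=(543,351,.1) if q=="brick" else (475,103,0)
    if v: print(q,fit(v,P,p0,q!="burpot"))
E
python3 m2.py
```

```text
8.425 [544.6 351.7 188.5]
brick top [(0.73, array([197.1, 193.5]), array([530.2, 346.3]))]
brick side []
brick [535.8 349.2 -15.6   0.7]
burpot top [(0.46, array([214.1, 273.9]), array([472. , 102.2]))]
burpot side [(0.85, array([190. , 291.3]), array([473.6,  76.6])), (0.22, array([146.8, 287.3]), array([541.1, 358. ]))]
burpot [476.4 102.9   0.    0.4]
```

Call:
{"fn": "play_rows", "kwargs": {"rows": [[[-0.25,-0.92,0],[0,0,0]],[[-0.25,-0.92,0],[0,0,0]],[[-0.25,-0.92,0],[0,0,0]],[[-0.25,-0.92,0],[0,0,0]],[[-0.25,-0.92,0],[0,0,0]],[[-0.25,-0.92,0],[0,0,0]],[[-0.25,-0.92,0],[0,0,0]],[[-0.25,-0.92,0],[0,0,0]],[[-0.25,-0.92,-0.2],[0,0,0]],[[0,0,-0.8],[0,0,0]],[[0,0,0],[0,0,0]]]}}

```text
time: 10.0
tool_pos: [474.1, 102.1, 152.9]
tcp_rot: [3.141, -0.005, -3.066]
contact_force: [0.2, -0.8, 0.8]
grip_width: 73.1
finger_force: 0.0
```

```bash
python3 m2.py
```

```text
10.1 [475.6 102.7 154.7]
brick top [(0.86, array([191.1, 190.3]), array([548.8, 356.4])), (0.23, array([154.9, 223. ]), array([657.8, 256.8]))]
brick side [(0.47, array([158.8, 284.1]), array([505.5, 274.4]))]
brick [536.5 364.6  75.2   3.7]
burpot top [(0.16, array([184. , 326.3]), array([558.4, -57.1]))]
burpot side [(0.66, array([188.1, 293.7]), array([483.6,  84.2]))]
burpot [478.7 105.3   0.    1.1]
```

Call:
{"fn": "play_rows", "kwargs": {"rows": [[[0.05,0.03,-0.9],[0,0,0]],[[0,0,-0.9],[0,0,0]],[[0,0,-0.9],[0,0,0]],[[0,0,-0.8],[0,0,0]],[[0,0,0],[0,0,0]]]}}

```text
time: 10.92
tool_pos: [476.4, 103.5, 49.0]
tcp_rot: [3.141, -0.003, -3.065]
contact_force: [0.2, 0.7, 0.1]
grip_width: 73.3
finger_force: 0.0
```

Call:
{"fn": "play_rows", "kwargs": {"rows": [[[0,0,0],[0,0,0]],[[0,0,0],[0,0,0]],[[0,0,0],[0,0,0]],[[0,0,0],[0,0,0]],[[0,0,0],[0,0,0]],[[0,0,0],[0,0,0]]], "hand": -0.5}}

```text
time: 11.68
tool_pos: [477.6, 103.4, 50.6]
tcp_rot: [3.142, 0.001, -3.065]
contact_force: [-0.3, -0.6, 6.6]
grip_width: 43.7
finger_force: 30.0
```

Call:
{"fn": "play_rows", "kwargs": {"rows": [[[0,0,0.9],[0,0,0]],[[0,0,0.9],[0,0,0]],[[-0.09,0.97,0.4],[0,0,0]],[[-0.09,0.97,0],[0,0,0]],[[-0.09,0.97,0],[0,0,0]],[[-0.09,0.97,0],[0,0,0]],[[-0.09,0.97,0],[0,0,0]],[[-0.09,0.97,0],[0,0,0]],[[-0.09,0.97,0],[0,0,0]],[[-0.09,0.97,0],[0,0,0]],[[-0.09,0.97,0],[0,0,0]],[[0,0,0],[0,0,0]]]}}

```text
time: 13.18
tool_pos: [452.2, 366.7, 115.4]
tcp_rot: [3.142, -0.001, -3.063]
contact_force: [-0.3, 0.1, -1.2]
grip_width: 43.6
finger_force: 30.0
```

Call:
{"fn": "play_rows", "kwargs": {"rows": [[[0,0,-0.9],[0,0,0]],[[0,0,-0.9],[0,0,0]],[[0,0,-0.2],[0,0,0]],[[0,0,-0.05],[0,0,0]],[[0,0,0],[0,0,0]]]}}

```text
time: 13.8
tool_pos: [453.3, 365.1, 55.0]
tcp_rot: [3.141, 0.001, -3.065]
contact_force: [0.6, -0.9, -2.6]
grip_width: 43.7
finger_force: 30.0
```

Call:
{"fn": "play_rows", "kwargs": {"rows": [[[0,0,0],[0,0,0]],[[0,0,0],[0,0,0]],[[0,0,0],[0,0,0]],[[0,0,0.9],[0,0,0]],[[0,0,0.9],[0,0,0]],[[0,0,0.9],[0,0,0]],[[0,0,0.9],[0,0,0]],[[0.04,-0.95,0],[0,0,-0.82]],[[0.04,-0.95,0],[0,0,-0.82]],[[0.04,-0.95,0],[0,0,-0.82]],[[0.04,-0.95,0],[0,0,-0.82]]], "hand": 0.5}}

```text
time: 15.18
tool_pos: [457.7, 250.5, 162.6]
tcp_rot: [3.141, 0.0, 2.757]
contact_force: [0.2, -1.3, 0.1]
grip_width: 69.1
finger_force: 0.0
```

```bash
cat > m3.py <<'E'
from h import *
np.set_printoptions(precision=1,suppress=True)
T=cam("top");S=cam("side"); o=get_obs();print(o["time"],o["tool_pos"],o["joint_positions"])
for q,z in(("cap_grip",77),("cover_handle",82)):
    a={n:pinpoint(q,n)[:2] for n in("top","side")}
    for n,C in(("top",T),("side",S)):
        for r in a[n]: print(q,n,round(r["p"],2),np.array(r["at"]),onz(C,r["at"],z)[:2])
for n,C in(("top",T),("side",S)):
    # dark cap blob and orange post near predicted positions
    m=hsvmask(C,(0,0,0),(180,255,45)); 
    r,c=map(int,proj(C,[469,-64,77])); w=np.zeros_like(m); w[r-14:r+15,c-14:c+15]=1
    b=blobs(m*w); print(n,"pred",(r,c),[(x[0],x[1]) for x in b[:3]])
C=S;cv2.imwrite("pics/c.png",cv2.resize(np.hstack([S[0][110:240,240:400],T[0][140:270,160:380]])[:,:,::-1],None,fx=2.1,fy=2.1,interpolation=2))
E
python3 m3.py
```

```text
15.275 [457.8 249.3 162.6] [ 0.4  0.4  1.6 -0.   1.1 -0.8]
cap_grip top 0.65 [216.9 333. ] [456.9 -74.2]
cap_grip top 0.26 [235.2 361.4] [ 402.3 -154.2]
cap_grip side 0.79 [210.5 301.7] [459.8 -75.6]
cover_handle top 0.62 [185.7 331.1] [547.5 -71.3]
cover_handle side 0.84 [198.2 332.7] [558.4 -57. ]
top pred (212, 329) []
side pred (207, 303) [(124, array([215.3, 303. ]))]
```

View pics/c.png

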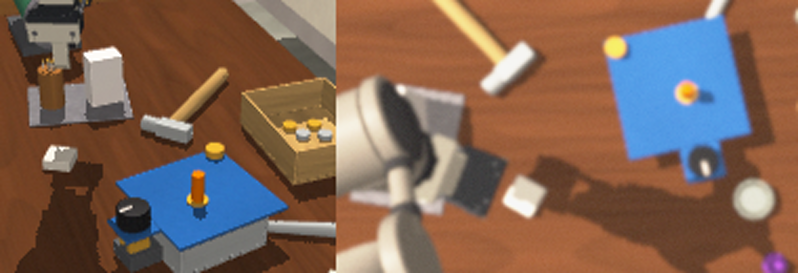

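```bash
python3 - <<'E'
from h import *
np.set_printoptions(precision=1,suppress=True)
T=cam("top");S=cam("side")
def near(C,lo,hi,p,w):
    m=hsvmask(C,lo,hi);r,c=map(int,np.round(proj(C,p)));k=np.zeros_like(m);k[r-w:r+w+1,c-w:c+w+1]=1
    b=blobs(m*k,5);return b[0][:2] if b else None
for nm,lo,hi,p,w in(("handle",(3,120,120),(24,255,255),[558,-58,85],9),("pivot",(18,120,120),(32,255,255),[625,42,62],9),("cap",(0,0,0),(180,255,75),[460,-77,77],9)):
    a=near(T,lo,hi,p,w);b=near(S,lo,hi,p,w);print(nm,a,b)
    if a and b: print(tri(T,a[1],S,b[1]))
E
```

```text
handle (53, array([183.6, 326.8])) (106, array([200.4, 333.7]))
(array([557.5, -59.8,  75.8]), np.float64(5.429826278220405))
pivot (70, array([162. , 292.2])) (58, array([181.2, 341.7]))
(array([626.5,  42.2,  64.1]), np.float64(3.348615678682842))
cap (37, array([214.3, 336.3])) (237, array([212.4, 303.1]))
(array([462.8, -83.6,  75.7]), np.float64(2.861126530140825))
```

Call:
{"fn": "play_rows", "kwargs": {"rows": [[[0.01,-0.997,0],[0,0,-0.82]],[[0.01,-0.997,0],[0,0,-0.82]],[[0.01,-0.997,0],[0,0,-0.82]],[[0.01,-0.997,0],[0,0,-0.82]],[[0.01,-0.997,0],[0,0,-0.82]],[[0.01,-0.997,0],[0,0,-0.82]],[[0.01,-0.997,0],[0,0,-0.82]],[[0.01,-0.997,0],[0,0,-0.82]],[[0.01,-0.997,0],[0,0,-0.82]],[[0.01,-0.997,0],[0,0,-0.82]],[[0.01,-0.997,-0.5],[0,0,-0.82]],[[0,0,0],[0,0,0]]]}}

```text
time: 17.08
tool_pos: [460.8, -78.5, 146.6]
tcp_rot: [-3.14, -0.0, 1.499]
contact_force: [0.2, 1.0, 0.2]
grip_width: 68.9
finger_force: 0.0
```

Call:
{"fn": "play_rows", "kwargs": {"rows": [[[0,0,-0.8],[0,0,0]],[[0,0,-0.8],[0,0,0]],[[0,0,-0.5],[0,0,0]],[[0,0,-0.2],[0,0,0]],[[0,0,0],[0,0,0]]]}}

```text
time: 17.7
tool_pos: [461.2, -77.0, 78.6]
tcp_rot: [-3.142, -0.0, 1.502]
contact_force: [0.4, -0.6, -0.9]
grip_width: 68.8
finger_force: 0.0
```

Call:
{"fn": "play_rows", "kwargs": {"rows": [[[0,0,0],[0,0,0]],[[0,0,0],[0,0,0]],[[0,0,0],[0,0,0]],[[0,0,0],[0,0,0]],[[0,0,0],[0,0,0]],[[0,0,0],[0,0,0]]], "hand": -0.5}}

```text
time: 18.45
tool_pos: [460.1, -77.6, 78.7]
tcp_rot: [-3.14, -0.0, 1.501]
contact_force: [-4.1, -0.3, 5.0]
grip_width: 43.1
finger_force: 30.0
```

Call:
{"fn": "play_rows", "kwargs": {"rows": [[[0,0,0.02],[0,0,1]],[[0,0,0.02],[0,0,1]],[[0,0,0.02],[0,0,1]],[[0,0,0.02],[0,0,1]],[[0,0,0.02],[0,0,1]],[[0,0,0.02],[0,0,1]],[[0,0,0.02],[0,0,1]],[[0,0,0.02],[0,0,1]],[[0,0,0.02],[0,0,1]],[[0,0,0],[0,0,0]]]}}

```text
time: 19.7
tool_pos: [458.1, -78.9, 84.2]
tcp_rot: [-3.138, -0.005, 2.76]
contact_force: [-12.9, -8.4, 10.6]
grip_width: 43.5
finger_force: 30.0
```

```bash
python3 - <<'E'
from h import *
o=get_obs();print(o["contact_force"],o["moment"],o["joint_positions"],o["grip_width"],o["finger_force"])
S=cam("side");cv2.imwrite("pics/d.png",cv2.resize(S[0][150:250,250:390,::-1],None,fx=4.5,fy=4.5,interpolation=2))
E
```

```text
[-12.92090295  -8.40615404  10.62945874] [-1.61025336  2.32324581  0.01941537] [-0.33340886  0.4376994   1.88430662 -0.00468946  0.82484333 -1.51935264] 43.548091795105286 30.009650588035583
```

Call:
{"fn": "play_rows", "kwargs": {"rows": [[[-0.05,-0.03,0.04],[0,0,0]],[[0,0,0.02],[0,0,1]],[[0,0,0.02],[0,0,1]],[[0,0,0.02],[0,0,1]],[[0,0,0.02],[0,0,1]],[[0,0,0.02],[0,0,1]],[[0,0,0.02],[0,0,1]],[[0,0,0.02],[0,0,1]],[[0,0,0.02],[0,0,1]],[[0,0,0.02],[0,0,1]],[[0,0,0],[0,0,0]]]}}

```text
time: 21.12
tool_pos: [457.0, -79.4, 90.2]
tcp_rot: [3.138, -0.004, -2.267]
contact_force: [-8.4, -5.9, 3.4]
grip_width: 43.4
finger_force: 30.0
```

```bash
python3 - <<'E'
from h import *
o=get_obs();print(o["contact_force"],o["moment"],o["joint_positions"],o["grip_width"],o["finger_force"])
S=cam("side");cv2.imwrite("pics/d2.png",cv2.resize(S[0][150:250,250:390,::-1],None,fx=4.5,fy=4.5,interpolation=2))
E
```

```text
[-8.38811537 -5.89662389  3.37892796] [-1.08708895  1.57952289  0.06403826] [-0.33580434  0.42635533  1.8814141  -0.00347871  0.83878086 -2.7789498 ] 43.352061810649985 30.000633001327515
```

View pics/d2.png

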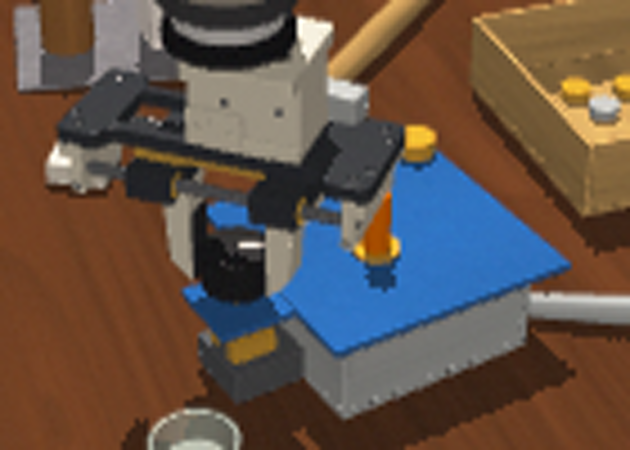

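Call:
{"fn": "play_rows", "kwargs": {"rows": [[[-0.04,-0.02,0.02],[0,0,0.6]],[[0,0,0],[0,0,0.5]],[[0,0,0],[0,0,0.5]],[[0,0,0],[0,0,0]]]}}

```text
time: 21.68
tool_pos: [458.7, -79.7, 90.8]
tcp_rot: [-3.141, 0.0, -2.048]
contact_force: [3.3, -2.1, -7.1]
grip_width: 43.5
finger_force: 30.0
```

```bash
python3 - <<'E'
from h import *
o=get_obs();print(o["contact_force"],o["moment"],o["joint_positions"],o["tcp_rot"])
E
```

```text
[ 3.27446129 -2.061284   -7.1210578 ] [-0.39099403 -0.42018311 -0.70686675] [-3.36921559e-01  4.25040180e-01  1.88117235e+00  1.11063248e-04
  8.34511026e-01 -3.00144282e+00] [-3.14074359e+00  2.02956208e-04 -2.04794218e+00]
```

Call:
{"fn": "play_rows", "kwargs": {"rows": [[[0,0,0],[0,0,0]],[[0,0,0],[0,0,0]],[[0,0,0.9],[0,0,0]],[[0,0,0.9],[0,0,0]],[[0.41,0.085,0],[0,0,-0.98]],[[0.41,0.085,0],[0,0,-0.98]],[[0.41,0.085,0],[0,0,-0.98]],[[0.41,0.085,0],[0,0,-0.98]],[[0.41,0.085,0],[0,0,-0.98]],[[0.41,0.085,0],[0,0,-0.98]],[[0.41,0.085,0],[0,0,-0.98]],[[0.41,0.085,0],[0,0,-0.98]]], "hand": 0.4}}

```text
time: 23.18
tool_pos: [556.9, -58.4, 145.2]
tcp_rot: [3.141, -0.0, 3.139]
contact_force: [0.5, -0.2, 0.5]
grip_width: 64.2
finger_force: 0.0
```

```bash
python3 - <<'E'
from h import *
np.set_printoptions(precision=2,suppress=True)
o=get_obs();print(o["tool_pos"],o["tcp_rot"],o["contact_force"])
T=cam("top");S=cam("side")
for n,C in(("top",T),("side",S)):
    m=hsvmask(C,(3,120,120),(24,255,255));r,c=map(int,proj(C,[558,-59,85]));k=np.zeros_like(m);k[r-9:r+10,c-9:c+10]=1
    print(n,[(b[0],b[1],onz(C,b[1],80)[:2]) for b in blobs(m*k)[:2]])
for z in (65,97): print([proj(C,[558,-59,z]) for C in (T,S)])
E
```

```text
[556.93 -58.39 145.22] [ 3.14 -0.    3.14] [ 0.49 -0.21  0.52]
top []
side [(106, array([199.58, 333.42]), array([558.87, -61.39]))]
[(np.float64(183.12198057140793), np.float64(326.8500948473577)), (np.float64(203.4406311721314), np.float64(332.72544304008443))]
[(np.float64(181.46265719628803), np.float64(326.69723002162453)), (np.float64(194.26394769782476), np.float64(332.92779853935707))]
```

Call:
{"fn": "play_rows", "kwargs": {"rows": [[[0.04,-0.03,-0.8],[0,0,0]],[[0,0,-0.8],[0,0,0]],[[0,0,-0.5],[0,0,0]],[[0,0,0],[0,0,0]]]}}

```text
time: 23.78
tool_pos: [557.1, -59.6, 81.2]
tcp_rot: [3.141, -0.002, -3.139]
contact_force: [-0.1, 0.2, 0.2]
grip_width: 64.3
finger_force: 0.0
```

Call:
{"fn": "play_rows", "kwargs": {"rows": [[[0,0,0],[0,0,0]],[[0,0,0],[0,0,0]],[[0,0,0],[0,0,0]],[[0,0,0],[0,0,0]],[[0,0,0],[0,0,0]],[[0,0,0],[0,0,0]],[[0,0,0],[0,0,0]]], "hand": -0.8}}

```text
time: 24.65
tool_pos: [557.9, -59.9, 82.1]
tcp_rot: [-3.141, -0.0, -3.141]
contact_force: [-1.7, -1.2, 1.0]
grip_width: 16.9
finger_force: 30.0
```

```bash
python3 - <<'E'
import numpy as np
r=np.array([-66.7,-100.]);p=r.copy();s=0
for i in range(1,19):
    a=-min(i*0.09,1.6);q=np.array([r[0]*np.cos(a)-r[1]*np.sin(a),r[0]*np.sin(a)+r[1]*np.cos(a)]);print(i,round(-a,2),np.round((q-p)/30,3),np.round(q+[624.7,41],1));p=q
E
```

```text
1 0.09 [-0.291  0.213] [549.3 -52.6]
2 0.18 [-0.27   0.239] [541.2 -45.4]
3 0.27 [-0.248  0.262] [533.7 -37.6]
4 0.36 [-0.223  0.283] [527.  -29.1]
5 0.45 [-0.197  0.302] [521.1 -20. ]
6 0.54 [-0.169  0.318] [516.1 -10.5]
7 0.63 [-0.14   0.332] [ 5.119e+02 -5.000e-01]
8 0.72 [-0.109  0.344] [508.6   9.8]
9 0.81 [-0.078  0.352] [506.3  20.4]
10 0.9 [-0.046  0.358] [504.9  31.1]
11 0.99 [-0.014  0.36 ] [504.5  41.9]
12 1.08 [0.019 0.36 ] [505.1  52.7]
13 1.17 [0.051 0.357] [506.6  63.4]
14 1.26 [0.083 0.351] [509.1  73.9]
15 1.35 [0.114 0.342] [512.5  84.2]
16 1.44 [0.144 0.33 ] [516.9  94.1]
17 1.53 [0.174 0.316] [522.1 103.6]
18 1.6 [0.154 0.234] [526.7 110.6]
```

Call:
{"fn": "play_rows", "kwargs": {"rows": [[[-0.29,0.21,0],[0,0,0]],[[-0.27,0.24,0],[0,0,0]],[[-0.25,0.26,0],[0,0,0]],[[-0.22,0.28,0],[0,0,0]],[[-0.2,0.3,0],[0,0,0]],[[-0.17,0.32,0],[0,0,0]],[[0,0,0],[0,0,0]]]}}

```text
time: 25.52
tool_pos: [513.6, -11.4, 81.9]
tcp_rot: [-3.141, -0.004, -3.14]
contact_force: [-7.1, -4.3, 6.0]
grip_width: 17.7
finger_force: 30.0
```

Call:
{"fn": "play_rows", "kwargs": {"rows": [[[-0.18,0.32,0],[0,0,0]],[[-0.13,0.34,0],[0,0,0]],[[-0.08,0.35,0],[0,0,0]],[[-0.05,0.36,0],[0,0,0]],[[-0.01,0.36,0],[0,0,0]],[[0.02,0.36,0],[0,0,0]],[[0.05,0.36,0],[0,0,0]],[[0.08,0.35,0],[0,0,0]],[[0.11,0.34,0],[0,0,0]],[[0,0,0],[0,0,0]]]}}

```text
time: 26.78
tool_pos: [510.2, 84.0, 81.6]
tcp_rot: [3.141, -0.001, -3.139]
contact_force: [-1.2, -0.4, -6.2]
grip_width: 17.4
finger_force: 30.0
```

Call:
{"fn": "play_rows", "kwargs": {"rows": [[[0.14,0.33,0],[0,0,0]],[[0.17,0.32,0],[0,0,0]],[[0.2,0.3,0],[0,0,0]],[[0.11,0.14,0],[0,0,0]],[[0,0,0],[0,0,0]]]}}

```text
time: 27.4
tool_pos: [528.9, 116.1, 81.6]
tcp_rot: [3.141, -0.0, -3.14]
contact_force: [-1.6, -1.3, -10.2]
grip_width: 17.5
finger_force: 30.0
```

Call:
{"fn": "play_rows", "kwargs": {"rows": [[[0,0,0],[0,0,0]],[[0,0,0],[0,0,0]],[[0,0,0.9],[0,0,0]],[[0,0,0.9],[0,0,0]],[[0,-0.5,0.9],[0,0,0]],[[0,-1,0],[0,0,0.3]],[[0,-1,0],[0,0,0.3]],[[0,-1,0],[0,0,0.3]],[[0,-1,0],[0,0,0.3]]], "hand": 0.2}}

```text
time: 28.52
tool_pos: [529.6, -20.7, 164.3]
tcp_rot: [-3.141, 0.003, -2.971]
contact_force: [0.1, -0.0, 0.0]
grip_width: 55.3
finger_force: 0.0
```

```bash
cat > m4.py <<'E'
from h import *
np.set_printoptions(precision=1,suppress=True)
T=cam("top");S=cam("side");o=get_obs();print(o["time"],o["tool_pos"],o["tcp_rot"],o["joint_positions"][5])
for C,n in((T,"top"),(S,"side")):
    print(n,[(b[0],onz(C,b[1],26)[:2]) for b in blobs(hsvmask(C,(45,90,35),(85,255,255)),30) if abs(onz(C,b[1],26)[1])<450])
for p in((525,-261,.2),(440,-272,.3)):
    for r in waxfit(T,S,p): print("wax",r)
cv2.imwrite("pics/e.png",cv2.resize(np.hstack([S[0][130:300,240:400],T[0][140:310,240:420]])[:,:,::-1],None,fx=2.3,fy=2.3,interpolation=2))
E
python3 m4.py
```

```text
28.625 [529.6 -22.  164.1] [-3.1  0.  -3. ] -1.9230034265870568
top [(78, array([ 437.7, -269.8])), (70, array([ 520.7, -256.7]))]
side [(175, array([ 439.5, -278.8])), (162, array([ 523.3, -266.4]))]
wax [ 526.1 -259.6    8.6    0.5]
wax [ 524.7 -258.9   35.1    0.4]
wax [ 527.1 -258.7   13.8    0.1]
wax [ 441.1 -271.9   19.4    0.4]
wax [ 438.6 -272.3   46.6    0.3]
wax [ 441.9 -271.4   20.2    0.1]
```

View pics/e.png

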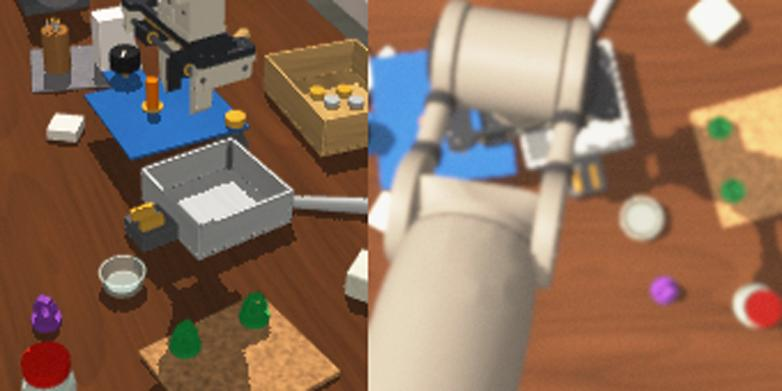

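Call:
{"fn": "play_rows", "kwargs": {"rows": [[[-0.01,-0.99,0],[0,0,0.04]],[[-0.01,-0.99,0],[0,0,0.04]],[[-0.01,-0.99,0],[0,0,0.04]],[[-0.01,-0.99,0],[0,0,0.04]],[[-0.01,-0.99,0],[0,0,0.04]],[[-0.01,-0.99,0],[0,0,0.04]],[[-0.01,-0.99,-0.5],[0,0,0]],[[-0.01,-0.98,-0.9],[0,0,0]],[[0,0,-0.9],[0,0,0]],[[0,0,0],[0,0,0]]], "hand": 0}}

```text
time: 29.88
tool_pos: [525.8, -255.8, 92.7]
tcp_rot: [3.139, -0.002, -2.94]
contact_force: [0.7, -0.6, 0.2]
grip_width: 45.4
finger_force: 0.0
```

```bash
python3 - <<'E'
from h import *
o=get_obs();print(o["tool_pos"],o["tcp_rot"][2])
S=cam("side");T=cam("top")
for p in((526,-259.5,.2),(441,-272,.3)): print(waxfit(T,S,p))
cv2.imwrite("pics/f.png",cv2.resize(S[0][210:310,280:420,::-1],None,fx=5,fy=5,interpolation=2))
E
```

```text
[ 525.79777758 -255.83553341   92.71400137] -2.9400176938697413
[array([ 527.20905535, -258.39795485,   14.48515189,    1.05614042]), array([ 526.        , -259.5       ,   -5.72957795,    1.        ]), array([ 5.27209055e+02, -2.58397955e+02,  1.44851519e+01,  5.61404340e-02])]
[array([ 442.07625701, -270.95067928,   30.77744702,    1.06243265]), array([ 4.41000000e+02, -2.72000000e+02, -3.18055468e-15,  1.00000000e+00]), array([ 4.42076257e+02, -2.70950679e+02,  3.07774470e+01,  6.24326505e-02])]
```

View pics/f.png

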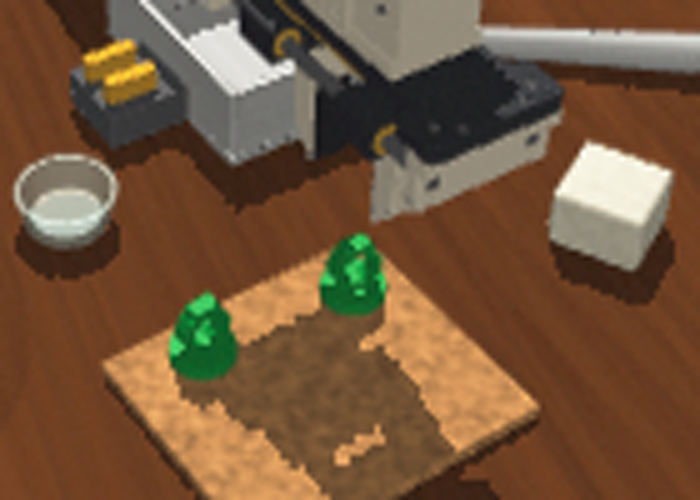

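Call:
{"fn": "play_rows", "kwargs": {"rows": [[[0,-0.09,-0.8],[0,0,0]],[[0,0,-0.7],[0,0,0]],[[0,0,-0.35],[0,0,0]],[[0,0,-0.08],[0,0,0]],[[0,0,0],[0,0,0]]]}}

```text
time: 30.6
tool_pos: [527.0, -259.7, 37.1]
tcp_rot: [-3.141, 0.001, -2.939]
contact_force: [-0.6, -0.2, 0.1]
grip_width: 45.8
finger_force: 0.0
```

Call:
{"fn": "play_rows", "kwargs": {"rows": [[[0,0,0],[0,0,0]],[[0,0,0],[0,0,0]],[[0,0,0],[0,0,0]],[[0,0,0],[0,0,0]],[[0,0,0],[0,0,0]],[[0,0,0],[0,0,0]]], "hand": -0.85}}

```text
time: 31.35
tool_pos: [526.5, -259.5, 36.2]
tcp_rot: [3.142, 0.0, -2.939]
contact_force: [-0.7, 0.3, 1.3]
grip_width: 9.9
finger_force: 30.0
```

Call:
{"fn": "play_rows", "kwargs": {"rows": [[[0,0,0.9],[0,0,0]],[[0,0,0.9],[0,0,0]],[[0.28,0.98,0.5],[0,0,0]],[[0.28,0.98,0],[0,0,0]],[[0.28,0.98,0],[0,0,0]],[[0.28,0.98,0],[0,0,0]],[[0.28,0.98,0],[0,0,0]],[[0.28,0.98,0],[0,0,0]],[[0.28,0.98,0],[0,0,0]],[[0,0,0],[0,0,0]]]}}

```text
time: 32.6
tool_pos: [585.4, -51.8, 105.0]
tcp_rot: [3.141, -0.0, -2.937]
contact_force: [0.2, -0.7, -0.2]
grip_width: 10.2
finger_force: 30.0
```

Call:
{"fn": "play_rows", "kwargs": {"rows": [[[0,-0.05,-0.8],[0,0,0]],[[0,0,-0.8],[0,0,0]],[[0,0,-0.5],[0,0,0]],[[0,0,-0.2],[0,0,0]],[[0,0,-0.05],[0,0,0]],[[0,0,0],[0,0,0]]]}}

```text
time: 33.35
tool_pos: [585.6, -55.4, 35.2]
tcp_rot: [-3.141, 0.001, -2.939]
contact_force: [-0.0, 0.9, -0.5]
grip_width: 9.7
finger_force: 30.0
```

Call:
{"fn": "play_rows", "kwargs": {"rows": [[[0,0,-0.04],[0,0,0]],[[0,0,0],[0,0,0]]]}}

```text
time: 33.6
tool_pos: [585.4, -55.2, 33.7]
tcp_rot: [-3.141, 0.0, -2.939]
contact_force: [0.1, 0.0, -0.5]
grip_width: 9.9
finger_force: 30.0
```

Call:
{"fn": "play_rows", "kwargs": {"rows": [[[0,0,0],[0,0,0]],[[0,0,0],[0,0,0]],[[0,0,0],[0,0,0]],[[0,0,0.9],[0,0,0]],[[0,0,0.9],[0,0,0]],[[0,0,0.5],[0,0,0]],[[-0.6,-0.98,0],[0,0,0.1]],[[-0.6,-0.98,0],[0,0,0.1]],[[-0.6,-0.98,0],[0,0,0.1]],[[-0.6,-0.98,0],[0,0,0.1]]], "hand": -0.3}}

```text
time: 34.85
tool_pos: [512.4, -173.5, 102.2]
tcp_rot: [3.141, -0.0, -2.883]
contact_force: [-0.4, -0.3, -0.5]
grip_width: 32.1
finger_force: 0.0
```

```bash
python3 m4.py
```

```text
34.95 [ 511.6 -175.1  102.2] [ 3.1 -0.  -2.9] -2.2966072783733407
top [(61, array([578.9, -53.6])), (34, array([ 438.1, -276.7]))]
side [(177, array([ 439.5, -278.7]))]
wax [ 525.  -261.    -5.7    2. ]
wax [ 525.  -261.    -5.7    1. ]
wax [ 525.  -261.    -5.7    1. ]
wax [ 441.3 -272.    21.7    2. ]
wax [ 441.2 -275.1   21.6    2. ]
wax [ 442.  -271.2   21.9    0.1]
```

View pics/e.png

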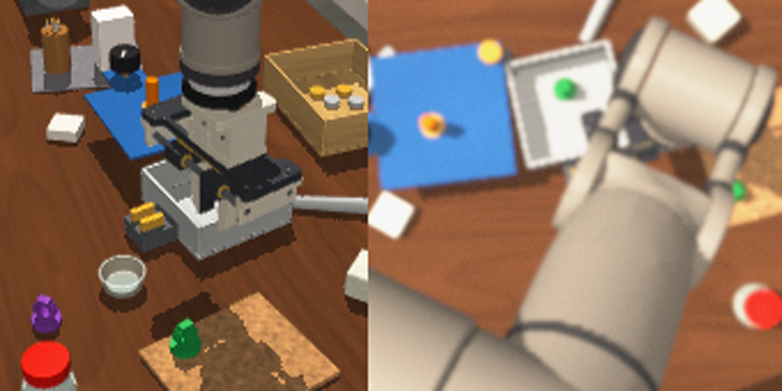

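Call:
{"fn": "play_rows", "kwargs": {"rows": [[[-0.59,-0.82,0],[0,0,0.19]],[[-0.59,-0.82,0],[0,0,0.19]],[[-0.59,-0.82,0],[0,0,0.19]],[[-0.59,-0.82,0],[0,0,0.19]],[[0,0,-0.4],[0,0,0]],[[0,0,0],[0,0,0]]], "hand": 0}}

```text
time: 35.7
tool_pos: [442.2, -269.9, 89.2]
tcp_rot: [3.139, -0.001, -2.778]
contact_force: [1.1, 1.2, 0.2]
grip_width: 46.2
finger_force: 0.0
```

```bash
python3 - <<'E'
from h import *
o=get_obs();print(o["tool_pos"],o["tcp_rot"][2])
S=cam("side")
V=[(S,fill(nearblob(hsvmask(S,(45,90,35),(85,255,255)),proj(S,[441,-272,26]))),None)]
print(fit(V,[cyl(17,8,16),ringpts()+[0,0,8]],(441,-272,.3)))
E
```

```text
[ 442.24304432 -269.93295757   89.21197592] -2.777818083858715
[ 4.42036116e+02 -2.71098994e+02  3.09164198e+01  6.47710785e-02]
```

Call:
{"fn": "play_rows", "kwargs": {"rows": [[[-0.01,-0.06,-0.8],[0,0,0]],[[0,0,-0.6],[0,0,0]],[[0,0,-0.3],[0,0,0]],[[0,0,-0.1],[0,0,0]],[[0,0,0],[0,0,0]]]}}

```text
time: 36.38
tool_pos: [442.5, -272.9, 36.8]
tcp_rot: [-3.141, 0.0, -2.777]
contact_force: [-0.1, -0.0, 0.3]
grip_width: 46.0
finger_force: 0.0
```

Call:
{"fn": "play_rows", "kwargs": {"rows": [[[0,0,0],[0,0,0]],[[0,0,0],[0,0,0]],[[0,0,0],[0,0,0]],[[0,0,0],[0,0,0]],[[0,0,0],[0,0,0]],[[0,0,0],[0,0,0]]], "hand": -0.85}}

```text
time: 37.12
tool_pos: [442.1, -273.1, 36.5]
tcp_rot: [3.142, -0.0, -2.777]
contact_force: [-1.3, 0.9, 1.3]
grip_width: 9.7
finger_force: 30.0
```

Call:
{"fn": "play_rows", "kwargs": {"rows": [[[0,0,0.9],[0,0,0]],[[0,0,0.9],[0,0,0]],[[0.42,0.99,0.5],[0,0,0]],[[0.42,0.99,0],[0,0,0]],[[0.42,0.99,0],[0,0,-0.2]],[[0.42,0.99,0],[0,0,-0.2]],[[0.42,0.99,0],[0,0,-0.2]],[[0.42,0.99,0],[0,0,-0.2]],[[0.42,0.98,0],[0,0,-0.2]],[[0,0,0],[0,0,0]]]}}

```text
time: 38.38
tool_pos: [530.8, -63.7, 105.3]
tcp_rot: [3.141, 0.0, -2.914]
contact_force: [-0.1, -0.6, -1.1]
grip_width: 10.0
finger_force: 30.0
```

Call:
{"fn": "play_rows", "kwargs": {"rows": [[[0,0,-0.8],[0,0,0]],[[0,0,-0.8],[0,0,0]],[[0,0,-0.5],[0,0,0]],[[0,0,-0.2],[0,0,0]],[[0,0,-0.05],[0,0,0]],[[0,0,-0.04],[0,0,0]],[[0,0,0],[0,0,0]]]}}

```text
time: 39.25
tool_pos: [530.6, -65.5, 34.2]
tcp_rot: [-3.141, 0.001, -2.917]
contact_force: [-0.3, -0.3, -0.2]
grip_width: 10.1
finger_force: 30.0
```

Call:
{"fn": "play_rows", "kwargs": {"rows": [[[0,0,0],[0,0,0]],[[0,0,0],[0,0,0]],[[0,0,0],[0,0,0]],[[0,0,0.9],[0,0,0]],[[0,0,0.9],[0,0,0]],[[0,0,0.9],[0,0,0]],[[0,0,0.9],[0,0,0]],[[0,1,0.3],[0,0,0]],[[0,1,0],[0,0,0]],[[0,1,0],[0,0,0]],[[0,1,0],[0,0,0]],[[0,1,0],[0,0,0]]], "hand": -0.3}}

```text
time: 40.75
tool_pos: [530.2, 85.6, 150.8]
tcp_rot: [3.141, 0.0, -2.917]
contact_force: [0.2, 0.6, -0.3]
grip_width: 31.7
finger_force: 0.0
```

```bash
python3 - <<'E'
from h import *
np.set_printoptions(precision=1,suppress=True)
o=get_obs();print(o["tool_pos"],o["tcp_rot"])
T=cam("top");S=cam("side")
for C,n in((T,"top"),(S,"side")):
    print(n,[(b[0],onz(C,b[1],23)[:2]) for b in blobs(hsvmask(C,(45,90,35),(85,255,255)),15) if abs(onz(C,b[1],26)[1])<450])
m=hsvmask(S,(3,120,120),(24,255,255));r,c=map(int,proj(S,[529,116,80]));k=np.zeros_like(m);k[r-9:r+10,c-9:c+10]=1
print([(b[0],b[1],onz(S,b[1],80)[:2]) for b in blobs(m*k)[:2]],proj(S,[529,116,80]))
for q in("brick","burpot"):
    for n,C in(("top",T),("side",S)): print(q,n,[(round(a["p"],2),onz(C,a["at"],45)[:2]) for a in spot_in(q,n)[:2]])
cv2.imwrite("pics/g.png",cv2.resize(S[0][110:250,240:400,::-1],None,fx=4,fy=4,interpolation=2))
E
```

```text
[530.2  85.6 150.8] [ 3.1  0.  -2.9]
top [(63, array([524.7, -64.4])), (61, array([579.4, -53.6]))]
side [(116, array([582.8, -61.9])), (97, array([530.4, -69.1]))]
[(92, array([171.3, 305.9]), array([533.8, 112.2]))] (np.float64(170.99199204439563), np.float64(304.07996696920026))
brick top [(0.66, array([547.8, 352.1]))]
brick side [(0.7, array([527.8, 364.5])), (0.35, array([539.7, 132.6]))]
burpot top [(0.54, array([449.6, 377.1]))]
burpot side [(0.69, array([450.2, 353.6])), (0.52, array([ 518.2, -100. ]))]
```

View pics/g.png

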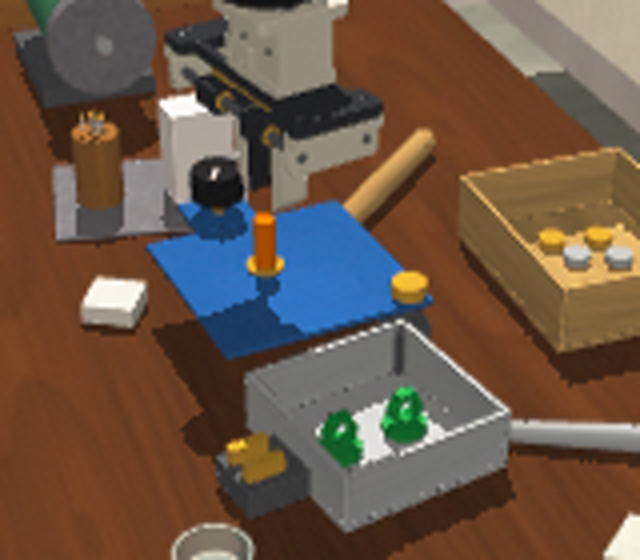

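Call:
{"fn": "play_rows", "kwargs": {"rows": [[[0.02,0.98,0],[0,0,0]],[[0,0,-0.4],[0,0,0]],[[0,0,0],[0,0,0]],[[0,0,-0.8],[0,0,0]],[[0,0,-0.7],[0,0,0]],[[0,0,-0.4],[0,0,0]],[[0,0,0],[0,0,0]]], "hand": 0.3}}

```text
time: 41.92
tool_pos: [530.6, 113.4, 81.1]
tcp_rot: [3.141, -0.002, -2.918]
contact_force: [-0.2, 0.4, 0.0]
grip_width: 59.6
finger_force: 0.0
```

Call:
{"fn": "play_rows", "kwargs": {"rows": [[[0,0,0],[0,0,0]],[[0,0,0],[0,0,0]],[[0,0,0],[0,0,0]],[[0,0,0],[0,0,0]],[[0,0,0],[0,0,0]],[[0,0,0],[0,0,0]]], "hand": -0.8}}

```text
time: 42.68
tool_pos: [529.9, 114.7, 81.8]
tcp_rot: [3.14, -0.002, -2.917]
contact_force: [-3.8, 3.9, 4.1]
grip_width: 17.8
finger_force: 30.0
```

```bash
python3 - <<'E'
import numpy as np
p=np.array([529.9,114.7])
for a in np.radians(np.linspace(142,236.3,19)[1:]):
    q=np.array([624,41])+120.5*np.array([np.cos(a),np.sin(a)]);d=np.round((q-p)/30,2);print(d.tolist(),end=" ");p=p+d*30
print(p)
E
```

```text
[-0.24, -0.28] [-0.19, -0.32] [-0.15, -0.33] [-0.12, -0.35] [-0.1, -0.35] [-0.05, -0.37] [-0.03, -0.36] [0.01, -0.37] [0.04, -0.37] [0.08, -0.35] [0.1, -0.36] [0.14, -0.34] [0.17, -0.32] [0.2, -0.31] [0.23, -0.29] [0.25, -0.27] [0.27, -0.24] [0.3, -0.22] [557.2 -59.3]
```

Call:
{"fn": "play_rows", "kwargs": {"rows": [[[-0.24,-0.28,0],[0,0,0]],[[-0.19,-0.32,0],[0,0,0]],[[-0.15,-0.33,0],[0,0,0]],[[-0.12,-0.35,0],[0,0,0]],[[-0.1,-0.35,0],[0,0,0]],[[-0.05,-0.37,0],[0,0,0]],[[-0.03,-0.36,0],[0,0,0]],[[0.01,-0.37,0],[0,0,0]],[[0.04,-0.37,0],[0,0,0]]]}}

```text
time: 43.8
tool_pos: [504.4, 21.5, 81.7]
tcp_rot: [3.14, -0.003, -2.916]
contact_force: [-5.7, 3.5, 5.4]
grip_width: 17.8
finger_force: 30.0
```

Call:
{"fn": "play_rows", "kwargs": {"rows": [[[0.08,-0.35,0],[0,0,0]],[[0.1,-0.36,0],[0,0,0]],[[0.14,-0.34,0],[0,0,0]],[[0.17,-0.32,0],[0,0,0]],[[0.2,-0.31,0],[0,0,0]],[[0.23,-0.29,0],[0,0,0]],[[0.25,-0.27,0],[0,0,0]],[[0.27,-0.24,0],[0,0,0]],[[0.2,-0.15,0],[0,0,0]],[[0,0,0],[0,0,0]]]}}

```text
time: 45.05
tool_pos: [556.5, -58.8, 82.0]
tcp_rot: [-3.14, 0.002, -2.918]
contact_force: [-0.3, 0.7, 4.0]
grip_width: 17.4
finger_force: 30.0
```

Call:
{"fn": "play_rows", "kwargs": {"rows": [[[0.06,-0.04,0],[0,0,0]],[[0.05,-0.03,0],[0,0,0]],[[0.03,-0.02,0],[0,0,0]],[[0,0,0],[0,0,0]]]}}

```text
time: 45.55
tool_pos: [558.8, -60.2, 81.9]
tcp_rot: [3.141, -0.001, -2.917]
contact_force: [-3.7, 3.2, 7.0]
grip_width: 17.1
finger_force: 30.0
```

Call:
{"fn": "play_rows", "kwargs": {"rows": [[[0.06,-0.04,0],[0,0,0]],[[0.05,-0.03,0],[0,0,0]],[[0,0,0],[0,0,0]]]}}

```text
time: 45.92
tool_pos: [559.0, -60.3, 81.8]
tcp_rot: [3.136, -0.007, -2.917]
contact_force: [-16.6, 9.4, 16.8]
grip_width: 17.5
finger_force: 30.0
```

Call:
{"fn": "play_rows", "kwargs": {"rows": [[[-0.06,0.04,0],[0,0,0]],[[0,0,0],[0,0,0]]]}}

```text
time: 46.18
tool_pos: [558.9, -60.2, 81.9]
tcp_rot: [3.139, -0.004, -2.917]
contact_force: [-9.6, 6.3, 11.2]
grip_width: 17.7
finger_force: 30.0
```

Call:
{"fn": "play_rows", "kwargs": {"rows": [[[0,0,0],[0,0,0]],[[0,0,0],[0,0,0]],[[0,0,0],[0,0,0]],[[0,0,0.9],[0,0,0]],[[0,0,0.9],[0,0,0]],[[-0.83,-0.16,0.2],[0,0,0]],[[-0.83,-0.16,0],[0,0,0]],[[-0.83,-0.16,0],[0,0,0]],[[-0.83,-0.16,0],[0,0,0]],[[0,0,0],[0,0,0]]], "hand": 0.4}}

```text
time: 47.42
tool_pos: [460.4, -81.0, 141.8]
tcp_rot: [3.141, -0.0, -2.918]
contact_force: [0.1, -0.5, -0.0]
grip_width: 64.3
finger_force: 0.0
```

```bash
python3 - <<'E'
from h import *
np.set_printoptions(precision=1,suppress=True)
o=get_obs();print(o["tool_pos"],o["tcp_rot"],o["joint_positions"])
T=cam("top");S=cam("side")
m=hsvmask(S,(3,120,120),(24,255,255));r,c=map(int,proj(S,[558,-59,82]));k=np.zeros_like(m);k[r-9:r+10,c-9:c+10]=1
print([(b[0],b[1],onz(S,b[1],80)[:2]) for b in blobs(m*k)[:2]])
m=hsvmask(S,(0,0,0),(180,255,75));r,c=map(int,proj(S,[459,-80,87]));k=np.zeros_like(m);k[r-9:r+10,c-11:c+12]=1
print([(b[0],b[1],onz(S,b[1],87)[:2]) for b in blobs(m*k)[:2]],(r,c))
E
```

```text
[460.4 -81.  141.8] [ 3.1 -0.  -2.9] [-0.3  0.4  1.8 -0.   1.  -2.1]
[(106, array([200.4, 333.7]), array([558.1, -65.5]))]
[(226, array([209.3, 302.4]), array([459.6, -83.7]))] (208, 301)
```

Call:
{"fn": "play_rows", "kwargs": {"rows": [[[-0.05,0.04,-0.8],[0,0,0]],[[0,0,-0.6],[0,0,0]],[[0,0,-0.33],[0,0,0]],[[0,0,0],[0,0,0]]]}}

```text
time: 48.02
tool_pos: [460.1, -79.4, 89.3]
tcp_rot: [3.141, -0.001, -2.917]
contact_force: [0.0, 0.5, -0.5]
grip_width: 64.5
finger_force: 0.0
```

Call:
{"fn": "play_rows", "kwargs": {"rows": [[[0,0,0],[0,0,0]],[[0,0,0],[0,0,0]],[[0,0,0],[0,0,0]],[[0,0,0],[0,0,0]],[[0,0,0],[0,0,0]]], "hand": -0.5}}

```text
time: 48.65
tool_pos: [460.1, -79.6, 90.3]
tcp_rot: [-3.141, 0.001, -2.917]
contact_force: [-0.7, 0.5, 5.1]
grip_width: 43.1
finger_force: 30.0
```

Call:
{"fn": "play_rows", "kwargs": {"rows": [[[0,0,-0.02],[0,0,-1]],[[0,0,-0.02],[0,0,-1]],[[0,0,-0.02],[0,0,-1]],[[0,0,-0.02],[0,0,-1]],[[0,0,-0.02],[0,0,-1]],[[0,0,-0.02],[0,0,-1]],[[0,0,-0.02],[0,0,-1]],[[0,0,-0.02],[0,0,-1]],[[0,0,-0.02],[0,0,-1]],[[0,0,0],[0,0,0]]]}}

```text
time: 49.9
tool_pos: [459.7, -79.7, 84.6]
tcp_rot: [-3.141, 0.0, 2.111]
contact_force: [-3.2, -0.9, 4.9]
grip_width: 43.5
finger_force: 30.0
```

Call:
{"fn": "play_rows", "kwargs": {"rows": [[[0,0,-0.02],[0,0,-1]],[[0,0,-0.02],[0,0,-1]],[[0,0,-0.02],[0,0,-1]],[[0,0,-0.02],[0,0,-1]],[[0,0,-0.02],[0,0,-1]],[[0,0,-0.02],[0,0,-1]],[[0,0,-0.02],[0,0,-1]],[[0,0,-0.02],[0,0,-1]],[[0,0,-0.02],[0,0,-1]],[[0,0,0],[0,0,0]]]}}

```text
time: 51.15
tool_pos: [459.1, -79.6, 79.0]
tcp_rot: [-3.141, 0.001, 0.857]
contact_force: [-4.2, -3.5, 4.6]
grip_width: 43.6
finger_force: 30.0
```

Call:
{"fn": "play_rows", "kwargs": {"rows": [[[0,0,-0.02],[0,0,-0.7]],[[0,0,0],[0,0,-0.7]],[[0,0,0],[0,0,-0.7]],[[0,0,0],[0,0,0]]]}}

```text
time: 51.65
tool_pos: [458.9, -78.9, 78.3]
tcp_rot: [-3.14, 0.001, 0.566]
contact_force: [-4.4, 1.0, 6.1]
grip_width: 43.2
finger_force: 30.0
```

```bash
python3 - <<'E'
from h import *
o=get_obs();print(o["contact_force"],o["moment"],o["joint_positions"],o["tcp_rot"])
E
```

```text
[-4.3732398   0.96056852  6.14289941] [0.15520368 0.80759735 0.47967226] [-3.35008678e-01  4.47308478e-01  1.89045737e+00 -9.84814012e-05
  8.06004657e-01  6.70123961e-01] [-3.13992981e+00  1.40820353e-03  5.65733123e-01]
```

Call:
{"fn": "play_rows", "kwargs": {"rows": [[[0,0,0],[0,0,-0.8]],[[0,0,0],[0,0,-0.5]],[[0,0,0],[0,0,0]]]}}

```text
time: 52.02
tool_pos: [459.1, -78.8, 78.3]
tcp_rot: [-3.14, 0.001, 0.384]
contact_force: [-4.2, 2.0, 3.9]
grip_width: 43.1
finger_force: 30.0
```

```bash
python3 - <<'E'
from h import *
o=get_obs();print(o["moment"],o["tcp_rot"],o["tool_pos"])
E
```

```text
[0.26824775 0.71733224 0.66020309] [-3.14036735e+00  1.28069702e-03  3.84149601e-01] [459.13038792 -78.82105818  78.26439361]
```

Call:
{"fn": "play_rows", "kwargs": {"rows": [[[0,0,0],[0,0,0]],[[0,0,0],[0,0,0]],[[0,0,0],[0,0,0]],[[0,0,0.8],[0,0,0]],[[0,0,0.9],[0,0,0]],[[0,0,0.9],[0,0,0]],[[-0.5,0.3,0.9],[0,0,0]],[[-0.9,0.9,0.5],[0,0,0]],[[-0.5,0.9,0],[0,0,0]],[[0,0.9,0],[0,0,0]],[[0,0.9,0],[0,0,0]],[[0,0.5,0],[0,0,0]]], "hand": 0.4}}

```text
time: 53.52
tool_pos: [402.8, 53.5, 198.5]
tcp_rot: [3.141, -0.001, 0.379]
contact_force: [-0.1, -0.6, -0.5]
grip_width: 64.4
finger_force: 0.0
```

```bash
python3 - <<'E'
from h import *
np.set_printoptions(precision=1,suppress=True)
T=cam("top");S=cam("side")
print([(b[0],b[1]) for b in blobs(hsvmask(S,(0,0,0),(180,255,75))) if abs(b[1][0]-211)<14 and abs(b[1][1]-302)<12])
cv2.imwrite("pics/z.png",cv2.resize(np.hstack([S[0][110:270,230:400],T[0][140:300,160:400]])[:,:,::-1],None,fx=1.9,fy=1.9,interpolation=2))
E
```

```text
[(224, array([212.4, 302.8]))]
```

View pics/z.png

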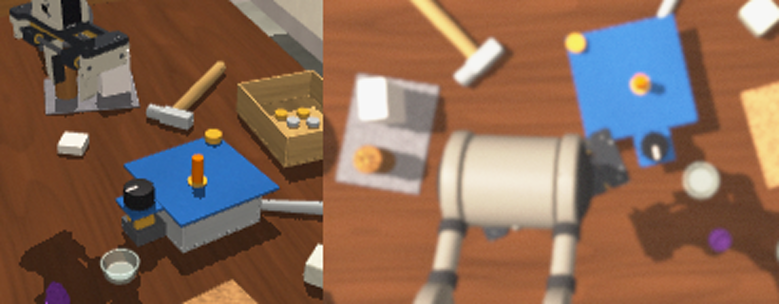

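```bash
python3 -c "
from plant import bot
print(bot.close_job())"
```

```text
the job is handed in; nothing more can be done
None
```

The job is handed in: both green wax models are upright in the canister, the cover is home, the cap is screwed down to its stop, and the brick and the bur pot stand on the mat.

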